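# Pack up to the height gauge

## Robot

A 6-joint arm with a two-finger parallel gripper is mounted at the origin on the work surface; the furniture and walls round the work are solid. World frame = base frame: x ahead of the robot, y to its left, z up, the work surface at z = 0. Lengths are in m, angles in rad, forces in N, time in s.
With the tool pointing down it reaches from about 0.3 to 0.95 m from the base axis. Payload 3.1 kg.
Tool frame: the origin (TCP) lies midway between the tips of the shut fingers; the grasp point (between the pads) lies 19 mm behind it (grasp_offset is the z of the grasp point in the tool frame, in m); z points along the fingers, x is the direction in which the jaws open and shut, and the axes are right-handed (so a half turn about z gives the same grasp; the last joint's range is limited). The gripper opens to 85 mm and grips with 20 to 120 N. Pads are 22 mm wide; open, the fingers measure 114 mm over their backs; the gripper's body (76 mm by 85 mm) begins 54 mm behind the grasp point. The pads swing forward as they close: fully open they stand 13 mm farther back than shut.
Start: joints at [1.275, 0.308, 1.634, -0, 1.2, -0.07], TCP at [0.14, 0.609, 0.231] pointing down, gripper open.
Joint ranges: [-3.06, 3.06], [-0.79, 1.96], [0.05, 2.63], [-1.19, 4.34], [0.05, 2.64], [-2.94, 2.94]. Speed limits (rad/s): [2.79, 2.79, 3.14, 3.14, 3.14, 3.14].

## Interface

Orientations are given as a rotation vector (axis times angle).
In Python, from bench import * gives the robot as it stands. The module is installed in compiled form; this text tells all that it offers.
- The arm moves only by the tool apply_moves, never from a script. Its argument "targets" is a list of rows, each a list of 6 numbers: the shift along the tool's x, y, z in m, then the turn, a rotation vector about the tool's x, y, z in degrees. In form: [[x, y, z, rx, ry, rz], ...]. A call has exactly 10 rows; each row shifts and turns the commanded pose from where the row before left it, along the tool's axes as they then stand; what a row does not reach is not made up. A row lasts 1/12 s, in which the tool goes at most 41.7 mm and 7.16 degrees, less where a joint would pass 70% of its speed; a pose out of reach is approached as far as the arm can. A call is refused whole if a number of a shift passes 0.0417 or a number of a turn 7.16, either way. A call with a gripper value outside its range is refused whole. "jaw" is the opening, from -1 (shut) to 1 (fully open), set as the call begins (left out, the last holds). The fingers move at their own pace and stop on an object; "newtons" is the grip in N (left out, the last holds). Time passes only in rows, so rows that do not move let the fingers close, or fill a call up. It gives the time, the measured TCP pose, the force and the opening at its end, in the units of the state.
- observe(): the state, without advancing time (a new reading comes with each control period).
- camera(name): name is "side" or "top"; returns (picture, depth): 400x640x3 uint8, red, green, blue; 400x640 float32, m along the optical axis (not along the pixel's ray), 0 where there is no reading.
- camera_model(name): a dict with "fx", "fy", "cx", "cy" (pixels), "position" and "orientation" of the camera in the world. Camera axes: x right, y up, looking along -z (the intrinsics and any distortion apply to the point x, -y, -z); pixel columns grow to the right and rows downward; lengths in m; the calibration is good to about 2 mm. A picture is of the moment at which its call begins. camera_model takes no time and is no camera call.
- job_done(): hands the job in, once; it reports no verdict.
The state is a dict: "time_s": time; "joint_pos": joint angles; "qvel": joint speeds; "tau": joint torques, N m; "position": TCP position; "ee_rot": TCP orientation; "force": force on the tool from outside, world axes, zero at the start; "moment": the same for the moment, N m; "width": opening from 0.0 (shut) to 1.0 (fully open).
Only numpy, scipy, OpenCV 4.12 (cv2) and the standard library are available. Lean on these libraries where they do the work, as an engineer would, in place of code of your own. Each camera call takes 0.05 s, during which the arm holds its last target.

## Task

Build a packing pile on the steel footing plate with its top level with the pointer of the height gauge that stands at the end of the plate: pick the two boards from the sloping rack whose thicknesses together make that height and lay them one at a time flat on the plate, the second on the first, edges in line with the plate, and let go. Leave the third board where it lies in the rack, and do not disturb the tape roll, clip holder and pliers or push against the gauges.

Things in the scene. Friction and masses are not known exactly. Their poses are not given: they have to be found in the camera images.
- board_thin: loose plywood packing board, 110 x 48 mm (its x and y) and 14 mm thick, 79 g give or take a third; origin: centre of its underside, z out of its upper face. It starts lying on the sloping rack, x up the slope; which board is in which of the three bays varies.
- board_thin_top (a point): centre of the upper face of board_thin, 14 mm along its z from its origin
- board_mid: loose plywood packing board, 110 x 48 mm (its x and y) and 20 mm thick, 104 g give or take a third; origin: centre of its underside, z out of its upper face. It starts lying on the sloping rack, x up the slope; which board is in which of the three bays varies.
- board_mid_top (a point): centre of the upper face of board_mid, 20 mm along its z from its origin
- board_thick: loose plywood packing board, 110 x 48 mm (its x and y) and 28 mm thick, 138 g give or take a third; origin: centre of its underside, z out of its upper face. It starts lying on the sloping rack, x up the slope; which board is in which of the three bays varies.
- board_thick_top (a point): centre of the upper face of board_thick, 28 mm along its z from its origin
- rack: fixed aluminium rack on steel feet: one flat panel 336 mm wide (its y) sloping 30 degrees, lower edge toward the robot (its -x), with an 8 mm lip along the lower edge against which the boards rest. Origin on the bench under the panel's middle, whose surface is 56 mm up; three bays at y = -110, 0 and +110 mm, with 62 mm of bare flat panel between neighbouring boards. Only thin dark lines mark the bays.
- plate: fixed steel footing plate on the bench, same outline as the boards: 110 mm (x) x 48 mm (y), 12 mm high; origin: centre of its underside, z up. The pile is built on it.
- plate_top (a point): centre of the plate's upper face
- gauge_low: fixed height gauge, the shorter of two: round foot of 52 mm diameter, steel post 70 mm tall, level pointer toward its -x. Origin under the post. One of the two gauges, varying, stands at the +x end of the plate, its post 125 mm from the plate's centre; the other is parked behind and to the right, at least 200 mm from the plate's centre, and does not count.
- gauge_low_tip (a point): tip of that gauge's pointer, its mark, 58 mm from the post, 46 mm above the bench, so 34 mm above the plate's upper face; at the gauge in use it stands 12 mm beyond the plate's end, level with where the top of the pile must come
- gauge_high: fixed height gauge, the taller of two: round foot of 52 mm diameter, steel post 84 mm tall, level pointer toward its -x. Origin under the post. One of the two gauges, varying, stands at the +x end of the plate, its post 125 mm from the plate's centre; the other is parked behind and to the right, at least 200 mm from the plate's centre, and does not count.
- gauge_high_tip (a point): tip of that gauge's pointer, its mark, 58 mm from the post, 60 mm above the bench, so 48 mm above the plate's upper face; at the gauge in use it stands 12 mm beyond the plate's end, level with where the top of the pile must come
- tape_roll: bystander: cream roll of masking tape lying flat, 90 mm across, 15 mm high; origin: centre of its underside
- clip_holder: bystander: black block with a row of clips on top, 32 x 85 x 39 mm; origin: centre of its underside
- pliers: bystander: pliers with black grips lying flat, 161 x 44 x 11 mm; origin: centre of the underside

How it is judged:
By the outcome, as a careful person would: the job done as asked, in the order asked, and still so for the second after the job is handed in, with the robot touching nothing.
It also fails if it takes over 56 s, if anything falls off the work surface, if the arm or the gripper's body presses on something with over 40 N, if the wrist force passes 120 N, or if a joint passes its speed limit or range.

## Working session

There is one attempt and no reset: what is moved stays moved. The work goes in short steps, Python scripts to look and compute and a tool call to move; the robot and the scene stay as the last step left them, time stands still between calls to the robot, and variables do not carry over. Pictures are saved under pics/ and viewed, and the job is handed in when it is done.

Besides the shell and the picture viewer there is one more tool, called after ">>>" as name(argument=value, ...) on one line, values as JSON. apply_moves: Moves the arm, as the interface text tells. Its arguments: {"type":"object","properties":{"targets":{"type":"array"},"jaw":{"type":"number"},"newtons":{"type":"number"}},"required":["targets"]}

```bash
mkdir -p pics
python3 - <<'E'
from bench import *
import cv2, numpy as np
s=observe(); print({k:np.round(v,4) for k,v in s.items()})
for n in ("side","top"):
    p,d=camera(n); m=camera_model(n); print(n,m)
    cv2.imwrite(f"pics/{n}0.png",p[:,:,::-1]); np.save(f"{n}0.npy",d)
E
```

```text
{'time_s': np.float64(0.0), 'joint_pos': array([ 1.2753,  0.309 ,  1.6352, -0.    ,  1.1997, -0.0697]), 'qvel': array([ 0.    ,  0.0005, -0.0005,  0.0009, -0.0007,  0.0004]), 'tau': array([ 8.00000e-04, -4.15258e+01, -2.76668e+01,  1.00000e-04,
        1.01000e-02,  0.00000e+00]), 'position': array([0.1397, 0.6083, 0.23  ]), 'ee_rot': array([ 2.4565,  1.9562, -0.003 ]), 'force': array([0.7067, 0.4047, 0.5217]), 'moment': array([ 0.0262,  0.0222, -0.0041]), 'width': np.float64(1.0018)}
side {'fx': 422.12267997669113, 'fy': 422.12267997669113, 'cx': 315.51982693542226, 'cy': 194.4889744867129, 'position': array([ 0.00267491, -1.00401082,  1.00827935]), 'orientation': array([ 0.84817667, -0.19850636, -0.48421781])}
top {'fx': 415.37698988791135, 'fy': 415.37698988791135, 'cx': 318.07591597234506, 'cy': 197.41809823174842, 'position': array([ 0.36742076, -0.0271513 ,  1.34577826]), 'orientation': array([ 0.1032534 , -0.10220265, -1.58166888])}
```

View pics/side0.png

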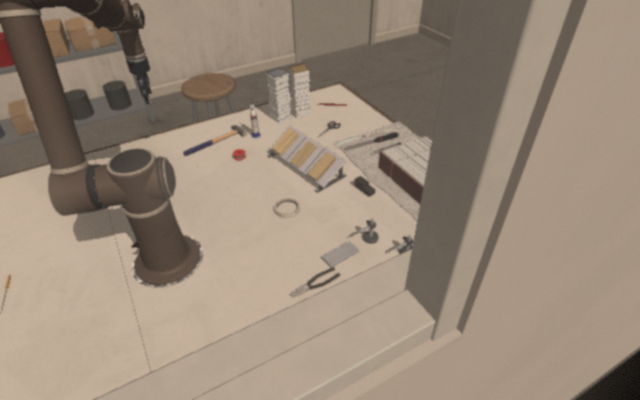

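View pics/top0.png

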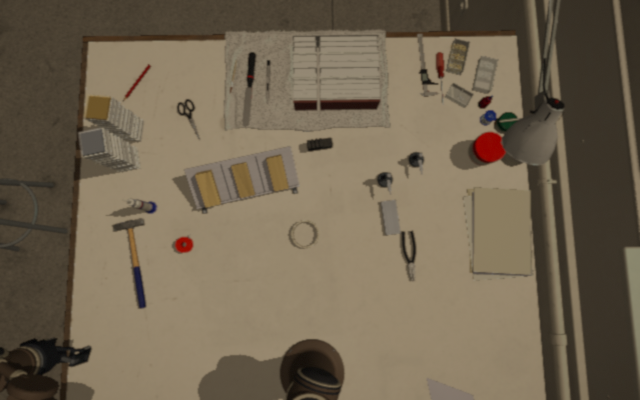

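Side view: the rack is at about (305,157), the plate at (340,253), and the in-use gauge at (370,233). Top view: boards are at (206,189), (241,180) and (277,172), the plate at (390,217), gauges at (385,180) and (416,160), the tape at (303,235) and the pliers at (408,255). Next I'll turn the depth into world positions.

```bash
cat > h.py <<'E'
import numpy as np, cv2
from scipy.spatial.transform import Rotation as R
def cloud(m,d):
    v,u=np.mgrid[0:400,0:640]
    x=(u-m['cx'])/m['fx']*d; y=(v-m['cy'])/m['fy']*d
    P=np.stack([x,-y,-d],-1)
    return P@R.from_rotvec(m['orientation']).as_matrix().T+m['position']
def proj(m,P):
    q=(np.asarray(P)-m['position'])@R.from_rotvec(m['orientation']).as_matrix()
    return np.stack([m['cx']+m['fx']*q[...,0]/-q[...,2], m['cy']-m['fy']*q[...,1]/-q[...,2]],-1)
E
python3 - <<'E'
from bench import *
from h import *
for n in ("side","top"):
    m=camera_model(n); d=np.load(n+"0.npy"); W=cloud(m,d); np.save(n+"W.npy",W)
    im=cv2.imread(f"pics/{n}0.png")
    pts={"top":dict(b1=(206,189),b2=(241,180),b3=(277,172),plate=(390,217),g1=(385,180),g2=(416,160),bench=(340,260),tape=(303,247),pl=(408,240),clip=(320,145)),"side":dict(plate=(340,253),bench=(300,240),b1=(284,140),b2=(303,152),b3=(323,164))}[n]
    for k,(u,v) in pts.items(): print(n,k,np.round(W[v,u],4), d[v,u])
    if n=="top":
        c=im[120:290,170:450]; cv2.imwrite("pics/topc.png",cv2.resize(c,None,fx=2.8,fy=2.8,interpolation=cv2.INTER_CUBIC))
    else:
        c=im[110:310,250:450]; cv2.imwrite("pics/sidec.png",cv2.resize(c,None,fx=3,fy=3,interpolation=cv2.INTER_CUBIC))
E
```

```text
side plate [ 0.4772 -0.2622  0.0128] 1.314275
side bench [ 0.3996 -0.1401  0.0008] 1.3763851
side b1 [0.5651 0.3095 0.0785] 1.6860896
side b2 [0.5964 0.2067 0.0708] 1.6333312
side b3 [0.6216 0.095  0.0747] 1.5649164
top b1 [0.5643 0.3174 0.0813] 1.2792358
top b2 [0.5929 0.212  0.07  ] 1.2941816
top b3 [0.615  0.0989 0.079 ] 1.2881752
top plate [ 0.4757 -0.2575  0.0148] 1.333809
top g1 [ 0.5889 -0.2385  0.0579] 1.3057837
top g2 [ 0.662  -0.35    0.0113] 1.3615112
top bench [ 0.341  -0.0948  0.0029] 1.3280073
top tape [0.3837 0.0225 0.0177] 1.3189121
top pl [ 0.4019 -0.316  -0.0026] 1.3414613
top clip [ 0.7101 -0.0359  0.0368] 1.3424987
```

View pics/topc.png

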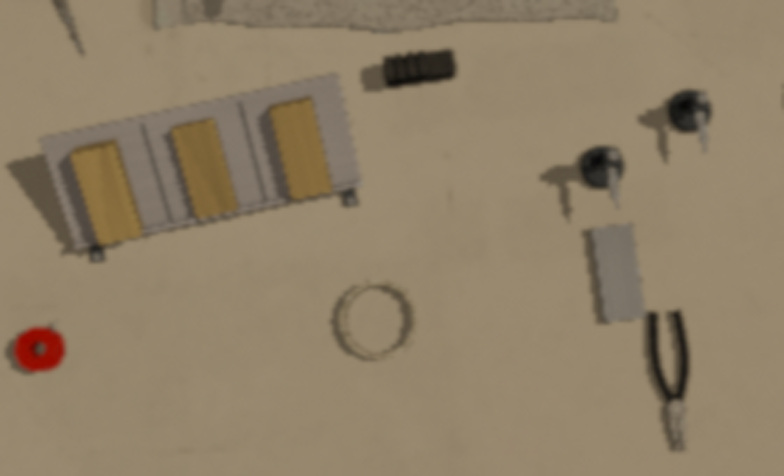

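View pics/sidec.png

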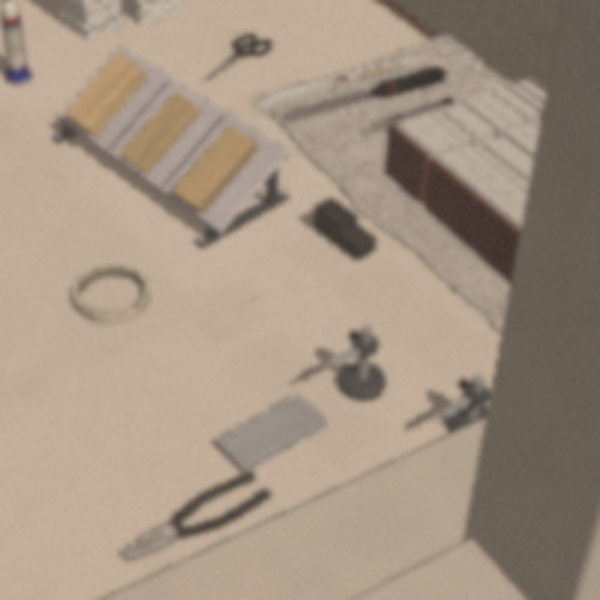

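The crops show the rack turned to the left, board thickness that has to be measured, and the plate with its gauge just beyond it and the pliers close on its right. I'll fit planes and edges.

Run:
```python
from bench import *
from h import *
im=cv2.imread("pics/top0.png"); W=np.load("topW.npy"); 
hsv=cv2.cvtColor(im,cv2.COLOR_BGR2HSV)
u,v=241,180
for p in [(206,189),(241,180),(277,172),(222,183),(340,260),(390,217)]: print(p,hsv[p[1],p[0]])
# wood mask via saturation
roi=np.zeros((400,640),bool); roi[145:215,183:302]=1
mask=(roi&(hsv[...,1]>108)&(hsv[...,2]>110)).astype(np.uint8)
n,l,st,c=cv2.connectedComponentsWithStats(mask)
for i in range(1,n):
    if st[i,4]>60:
        print(st[i],c[i]); r=cv2.minAreaRect(np.argwhere(l==i)[:,::-1].astype(np.float32)); print(r)
vis=im.copy(); vis[mask>0]=(0,0,255)
cv2.imwrite("pics/mask.png",cv2.resize(vis[130:260,170:440],None,fx=2.9,fy=2.9,interpolation=cv2.INTER_NEAREST))
```

```text
(206, 189) [ 19 140 137]
(241, 180) [ 19 140 126]
(277, 172) [ 19 140 133]
(222, 183) [ 16  46 128]
(340, 260) [ 19  71 151]
(390, 217) [ 17  39 124]
[267 155  21  36 488] [277.2602459  173.05942623]
((277.2647399902344, 173.05882263183594), (33.71245193481445, 14.55213737487793), 75.96376037597656)
[232 163  23  35 492] [242.69715447 179.71341463]
((242.59999084472656, 179.6999969482422), (33.4159049987793, 14.997689247131348), 74.74488067626953)
[195 171  26  36 579] [207.71848014 188.75474957]
((207.7758331298828, 188.882568359375), (35.55438232421875, 16.942020416259766), 72.6459732055664)
```

View pics/mask.png

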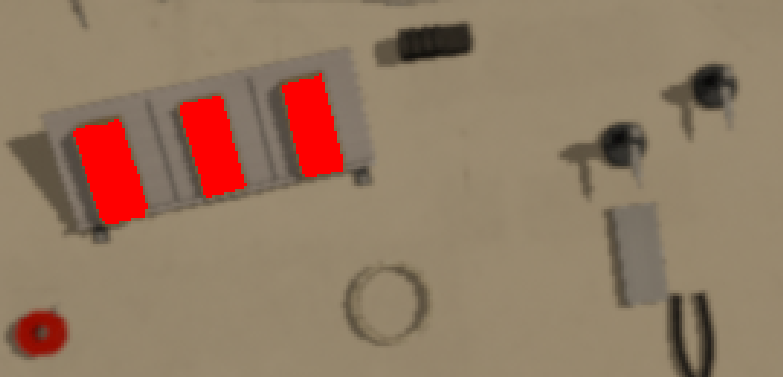

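The mask covers the upper faces of the three boards, with centroids at (208,189), (243,180) and (277,173). Next I'll fit the panel plane and get each board's thickness.

```bash
cat > fit.py <<'E'
from bench import *
from h import *
def run():
  out={}
  for n in ("top","side"):
    im=cv2.imread(f"pics/{n}0.png"); W=np.load(n+"W.npy"); hsv=cv2.cvtColor(im,cv2.COLOR_BGR2HSV)
    # bench correction
    X,Y,Z=W[...,0],W[...,1],W[...,2]
    bm=(abs(X-.4)<.2)&(abs(Y-.0)<.35)&(abs(Z)<.012)&(hsv[...,1]>55)&(hsv[...,1]<95)
    A=np.c_[X[bm],Y[bm],np.ones(bm.sum())]; cb,*_=np.linalg.lstsq(A,Z[bm],rcond=None)
    print(n,"bench",np.round(cb,4),"std",np.std(Z[bm]-A@cb))
    # rack: gray pixels near
    rk=(X>.45)&(X<.75)&(Y>.0)&(Y<.42)&(Z>.012)&(Z<.16)
    wood=rk&(hsv[...,1]>115)&(hsv[...,0]>14)&(hsv[...,2]>90)
    wood=cv2.erode(cv2.morphologyEx(wood.astype(np.uint8),cv2.MORPH_OPEN,np.ones((3,3))),np.ones((3,3)))>0
    gray=rk&(hsv[...,1]<58)
    gray=cv2.erode(gray.astype(np.uint8),np.ones((3,3)))>0
    P=W[gray].copy(); c=np.median(P,0); keep=np.ones(len(P),bool)
    for _ in range(15):
        q=P[keep]; A=np.c_[q[:,:2],np.ones(len(q))]; pl,*_=np.linalg.lstsq(A,q[:,2],rcond=None)
        r=P[:,2]-np.c_[P[:,:2],np.ones(len(P))]@pl; s=max(.004,1.5*np.std(r[keep])*.8); keep=abs(r)<s
    nn=np.array([-pl[0],-pl[1],1]); L=np.linalg.norm(nn); 
    print(" panel",np.round(pl,4),"n",keep.sum(),"std",np.std(r[keep]),"slope",np.degrees(np.arctan(np.hypot(*pl[:2]))),"yaw",np.degrees(np.arctan2(pl[1],pl[0])))
    k,l,st,ce=cv2.connectedComponentsWithStats(wood.astype(np.uint8))
    for i in range(1,k):
        if st[i,4]<60: continue
        q=W[l==i]; h=(q[:,2]-np.c_[q[:,:2],np.ones(len(q))]@pl)/L
        print("  board px",np.round(ce[i]),"cen",np.round(q.mean(0),4),"h mm",np.round(np.median(h)*1e3,2),"se",np.std(h)*1e3/np.sqrt(len(h)))
run()
E
python3 fit.py
```

```text
top bench [-0.0007 -0.0009  0.0007] std 0.0029153818804015744
 panel [ 0.5546  0.1152 -0.2998] n 1429 std 0.002055692227335514 slope 29.52993490245035 yaw 11.729987383342655
  board px [277. 173.] cen [0.6136 0.0996 0.0745] h mm 19.46 se 0.12982772034050272
  board px [242. 179.] cen [0.5944 0.2081 0.0698] h mm 13.85 se 0.1296410937700316
  board px [207. 188.] cen [0.5665 0.3125 0.0822] h mm 27.64 se 0.12231780028503329
side bench [0.0023 0.0121 0.0025] std 0.003495892785155632
 panel [ 0.5514  0.1167 -0.2999] n 469 std 0.002017110975922581 slope 29.404656265737003 yaw 11.950907577087705
```

Run:
```python
from bench import *
from h import *
for n in ("top","side"):
    W=np.load(n+"W.npy"); X,Y,Z=W[...,0],W[...,1],W[...,2]
    im=cv2.imread(f"pics/{n}0.png")
    for nm,(cx,cy) in dict(g1=(.585,-.235),g2=(.645,-.335)).items():
        m=(abs(X-cx)<.09)&(abs(Y-cy)<.05)&(Z>.02)&(Z<.11)
        q=W[m]; uv=np.argwhere(m)[:,::-1]
        print(n,nm,m.sum(),"z hist",np.histogram(q[:,2],np.arange(.02,.11,.008)))
        for a,b in sorted(zip(np.round(q,3).tolist(),uv.tolist()),key=lambda t:t[1][1]): print(a,b,end=" ; ")
        print()
d=cv2.imread("pics/side0.png"); cv2.imwrite("pics/gs.png",cv2.resize(d[205:265,320:420],None,fx=8,fy=8,interpolation=cv2.INTER_CUBIC))
d=cv2.imread("pics/top0.png"); cv2.imwrite("pics/gt.png",cv2.resize(d[145:240,360:440],None,fx=6,fy=6,interpolation=cv2.INTER_CUBIC))
```

```text
top g1 108 z hist (array([ 1,  0,  0,  0, 13, 58, 24,  8,  4,  0,  0]), array([0.02 , 0.028, 0.036, 0.044, 0.052, 0.06 , 0.068, 0.076, 0.084,
       0.092, 0.1  , 0.108]))
[0.609, -0.237, 0.071] [385, 173] ; [0.609, -0.241, 0.067] [386, 173] ; [0.61, -0.245, 0.064] [387, 173] ; [0.608, -0.246, 0.074] [388, 173] ; [0.609, -0.25, 0.071] [389, 173] ; [0.608, -0.253, 0.072] [390, 173] ; [0.608, -0.236, 0.058] [384, 174] ; [0.606, -0.237, 0.068] [385, 174] ; [0.606, -0.241, 0.068] [386, 174] ; [0.607, -0.244, 0.065] [387, 174] ; [0.603, -0.244, 0.082] [388, 174] ; [0.603, -0.247, 0.083] [389, 174] ; [0.604, -0.251, 0.081] [390, 174] ; [0.606, -0.256, 0.067] [391, 174] ; [0.605, -0.233, 0.058] [383, 175] ; [0.604, -0.235, 0.062] [384, 175] ; [0.602, -0.237, 0.071] [385, 175] ; [0.603, -0.241, 0.067] [386, 175] ; [0.602, -0.243, 0.075] [387, 175] ; [0.601, -0.245, 0.08] [388, 175] ; [0.6, -0.247, 0.085] [389, 175] ; [0.6, -0.25, 0.086] [390, 175] ; [0.604, -0.257, 0.064] [391, 175] ; [0.6, -0.225, 0.066] [381, 176] ; [0.601, -0.229, 0.062] [382, 176] ; [0.601, -0.232, 0.064] [383, 176] ; [0
[... 15545 characters left out ...]
.031] [407, 246] ; [0.668, -0.355, 0.028] [408, 246] ; [0.67, -0.356, 0.027] [409, 246] ; [0.623, -0.354, 0.047] [397, 247] ; [0.627, -0.355, 0.046] [398, 247] ; [0.628, -0.357, 0.047] [399, 247] ; [0.628, -0.362, 0.051] [400, 247] ; [0.633, -0.36, 0.047] [401, 247] ; [0.661, -0.353, 0.025] [406, 247] ; [0.664, -0.355, 0.025] [407, 247] ; [0.666, -0.357, 0.026] [408, 247] ; [0.671, -0.356, 0.023] [409, 247] ; [0.617, -0.356, 0.048] [396, 248] ; [0.619, -0.359, 0.049] [397, 248] ; [0.625, -0.357, 0.044] [398, 248] ; [0.628, -0.358, 0.044] [399, 248] ; [0.663, -0.357, 0.023] [407, 248] ; [0.611, -0.355, 0.045] [394, 249] ; [0.614, -0.356, 0.045] [395, 249] ; [0.616, -0.359, 0.047] [396, 249] ;
```

View pics/gs.png

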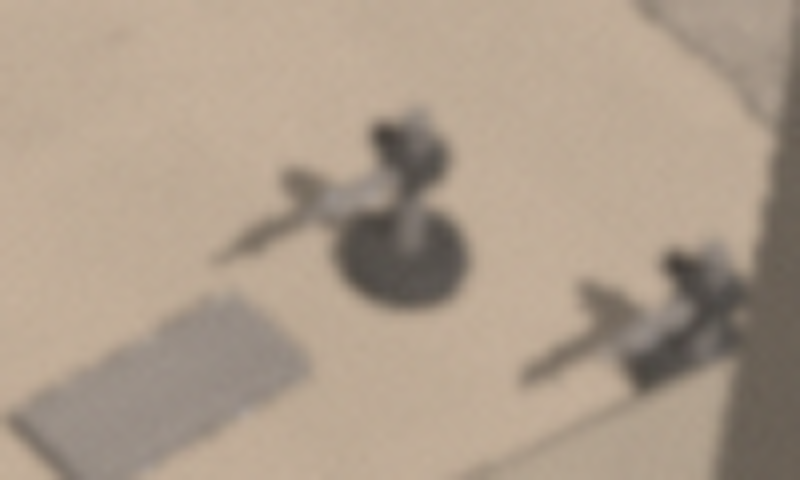

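View pics/gt.png

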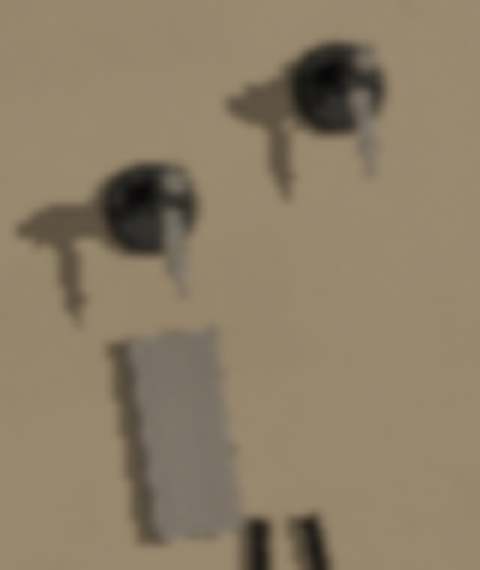

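The crops show that the gauge in use (385,180 in the top view) is the tall one: its pointer is at z≈0.061 and its post top at ≈0.085. The parked gauge's pointer is at ≈0.048. So the pile must be 48 mm, which is thick (left bay) plus mid (right bay), and the thin board in the middle bay stays. Next I'll refine the poses by fitting box silhouettes in both views.

```bash
cat > sil.py <<'E'
from h import *
from scipy.optimize import minimize
from scipy.spatial import ConvexHull
def soft(im,fg,bg):
    s=cv2.cvtColor(im,cv2.COLOR_BGR2HSV)[...,1].astype(float)
    return np.clip((s-bg)/(fg-bg),0,1)
def render(m,C,roi,up=8):
    u0,v0,u1,v1=roi; q=proj(m,C); q=q[ConvexHull(q).vertices]
    q=((q-[u0,v0]+.5)*up-.5)*16
    I=np.zeros(((v1-v0)*up,(u1-u0)*up),np.uint8)
    cv2.fillConvexPoly(I,np.round(q).astype(np.int32),255,cv2.LINE_AA,4)
    I=cv2.resize(I,(u1-u0,v1-v0),interpolation=cv2.INTER_AREA)/255.
    return cv2.GaussianBlur(I,(0,0),.8)
def box(t): 
    return np.array([[sx*.055,sy*.024,z] for sx in(-1,1) for sy in(-1,1) for z in(0,t)])
def fit(views,pose,t,x0,step=(.004,.004,.02)):
    # views: list (m,soft,roi); pose(params)->4x4
    def cost(p):
        T=pose(p*np.array(step)+x0); C=box(t)@T[:3,:3].T+T[:3,3]
        return sum(((render(m,C,r)-s[r[1]:r[3],r[0]:r[2]])**2).sum() for m,s,r in views)
    best=None
    r=minimize(cost,np.zeros(3),method='Nelder-Mead',options=dict(initial_simplex=np.vstack([np.zeros(3)-.5,np.eye(3)*2-.5]),xatol=.005,fatol=1e-3,maxiter=300))
    return r.x*np.array(step)+x0,r.fun
def Tof(Rm,p): T=np.eye(4);T[:3,:3]=Rm;T[:3,3]=p;return T
E
cat > loc.py <<'E'
from bench import *
from sil import *
ims={n:cv2.imread(f"pics/{n}0.png") for n in("top","side")}; ms={n:camera_model(n) for n in ims}
psi0=np.radians(11.83); sl=np.radians(30)
def Rb(psi,gam=0): return (R.from_euler('z',psi)*R.from_euler('y',-sl)*R.from_euler('z',gam)).as_matrix()
n=Rb(psi0)[:,2]; 
# panel point from plane fit
P0=np.array([.59,.208,0]); P0[2]=.5546*P0[0]+.1152*P0[1]-.2998
print("n",n)
def pose(p): return Tof(Rb(psi0,p[2]), P0+Rb(psi0)[:,0]*p[0]+Rb(psi0)[:,1]*p[1])
Rm=Rb(psi0)
for name,t,c in (("thick",.028,[.5665,.3125,.082]),("thin",.014,[.5944,.208,.07]),("mid",.020,[.6136,.0996,.0745])):
    l=(np.array(c)-P0)@Rm; x0=np.array([l[0],l[1],0])
    res={}
    for vs in (["top"],["side"],["top","side"]):
        V=[]
        for v in vs:
            C=box(t)@Rm.T+pose(x0)[:3,3]; q=proj(ms[v],C); 
            r=(int(q[:,0].min())-5,int(q[:,1].min())-5,int(q[:,0].max())+6,int(q[:,1].max())+6)
            V.append((ms[v],soft(ims[v],135,52),r))
        p,f=fit(V,pose,t,x0); T=pose(p)
        print(name,vs,"origin",np.round(T[:3,3],4),"yaw in plane deg",np.round(np.degrees(p[2]),2),"plane xy",np.round(p[:2],4),"cost",round(f,2))
def posep(p): return Tof(R.from_euler('z',p[2]).as_matrix(),[p[0],p[1],0])
x0=np.array([.476,-.257,.13])
for vs in (["top"],["side"],["top","side"]):
    V=[]
    for v in vs:
        C=box(.012)@posep(x0)[:3,:3].T+posep(x0)[:3,3]; q=proj(ms[v],C); k=3
        r=(int(q[:,0].min())-k,int(q[:,1].min())-k,int(q[:,0].max())+k+1,int(q[:,1].max())+k+1)
        V.append((ms[v],soft(ims[v],40,70),r))
    p,f=fit(V,posep,.012,x0); print("plate",vs,np.round(p[:2],4),np.degrees(p[2]),round(f,2))
E
python3 loc.py
```

```text
n [-0.48938009 -0.10250428  0.8660254 ]
thick ['top'] origin [0.5741 0.3168 0.0553] yaw in plane deg -0.16 plane xy [0.0078 0.1097] cost 16.38
thick ['side'] origin [0.577  0.3148 0.0566] yaw in plane deg -2.37 plane xy [0.0105 0.1072] cost 116.01
thick ['top', 'side'] origin [0.5748 0.3167 0.0556] yaw in plane deg -0.34 plane xy [0.0085 0.1095] cost 136.47
thin ['top'] origin [0.5975 0.209  0.0558] yaw in plane deg -0.12 plane xy [ 0.0088 -0.0005] cost 10.84
thin ['side'] origin [0.5996 0.2075 0.0567] yaw in plane deg -1.24 plane xy [ 0.0107 -0.0025] cost 167.26
thin ['top', 'side'] origin [0.5979 0.2088 0.056 ] yaw in plane deg -0.06 plane xy [ 0.0092 -0.0008] cost 180.32
mid ['top'] origin [0.6192 0.1012 0.0552] yaw in plane deg -0.15 plane xy [ 0.0077 -0.1105] cost 9.2
mid ['side'] origin [0.622  0.1    0.0567] yaw in plane deg -1.16 plane xy [ 0.0106 -0.1122] cost 143.22
mid ['top', 'side'] origin [0.6198 0.1011 0.0556] yaw in plane deg 0.01 plane xy [ 0.0084 -0.1107] cost 155.31
plate ['top'] [ 0.4763 -0.2599] 6.550218607445561 11.45
plate ['side'] [ 0.4792 -0.26  ] 6.4914975160202575 290.43
plate ['top', 'side'] [ 0.4769 -0.2599] 6.504832601039027 304.01
```

The fits agree: bay spacing is 110 mm and board yaw is the same as the rack's (11.8°). The plate is at (0.476,-0.260) with yaw 6.5°. Now a planning helper.

```bash
cat > plan.py <<'E'
from bench import *
from h import *
from scipy.spatial.transform import Slerp
psi=np.radians(11.75); sl=np.radians(30)
RB=(R.from_euler('z',psi)*R.from_euler('y',-sl)).as_matrix()
THICK=np.array([.5743,.3167,.0555]); MID=np.array([.6194,.1011,.0555])
PLATE=np.array([.4765,-.2599,.012]); RP=R.from_euler('z',6.5,degrees=True).as_matrix()
def toolR(Rb,s=1):
    z=-Rb[:,2]; x=s*Rb[:,1]; return np.stack([x,np.cross(z,x),z],1)
def cur(): s=observe(); return s['position'],R.from_rotvec(s['ee_rot']).as_matrix(),s
def rows(p1,R1,n,p0=None,R0=None):
    if p0 is None: p0,R0,_=cur()
    dR=R0.T@R1; rv=R.from_matrix(dR).as_rotvec(); ang=np.degrees(np.linalg.norm(rv))
    print("dist mm",np.linalg.norm(p1-p0)*1e3,"ang",ang,"per row mm,deg",np.linalg.norm(p1-p0)*1e3/n,ang/n)
    p=p0.copy(); Rc=R0.copy(); out=[]
    for i in range(n):
        tp=p0+(p1-p0)*(i+1)/n; s=np.round(Rc.T@(tp-p),4)
        tv=np.degrees(R.from_matrix(Rc.T@R0@R.from_rotvec(rv*(i+1)/n).as_matrix()).as_rotvec()); tv=np.round(tv,2)
        out.append([*map(float,s),*map(float,tv)]); p=p+Rc@s; Rc=Rc@R.from_rotvec(np.radians(tv)).as_matrix()
    for o in out: print([round(v,4)+0. for v in o])
E
python3 - <<'E'
from plan import *
p,R0,s=cur(); print(np.round(R0,3))
for sg in(1,-1): print(sg,np.degrees(np.linalg.norm(R.from_matrix(R0.T@toolR(RB,sg)).as_rotvec())))
for sg in(1,-1): print(sg,np.degrees(np.linalg.norm(R.from_matrix(R0.T@toolR(RP,sg)).as_rotvec())))
rows(THICK+RB[:,2]*.15,toolR(RB,1),16)
E
```

```text
[[ 0.224  0.975 -0.001]
 [ 0.975 -0.224 -0.002]
 [-0.002 -0.    -1.   ]]
1 38.6967020803322
-1 156.1973398874101
1 19.436928830833544
-1 160.5634412953894
dist mm 476.0929873925962 ang 38.6967020803322 per row mm,deg 29.755811712037264 2.4185438800207626
[-0.0136, 0.0263, 0.0028, -1.85, 0.41, -1.51]
[-0.0144, 0.0258, 0.0036, -1.85, 0.41, -1.5]
[-0.015, 0.0253, 0.0043, -1.84, 0.41, -1.51]
[-0.0158, 0.0248, 0.0049, -1.85, 0.41, -1.5]
[-0.0164, 0.0241, 0.0057, -1.85, 0.41, -1.51]
[-0.0171, 0.0236, 0.0063, -1.85, 0.42, -1.5]
[-0.0177, 0.0228, 0.0069, -1.84, 0.41, -1.51]
[-0.0184, 0.0222, 0.0075, -1.85, 0.41, -1.5]
[-0.0191, 0.0214, 0.0081, -1.85, 0.41, -1.51]
[-0.0196, 0.0206, 0.0087, -1.85, 0.41, -1.5]
[-0.0202, 0.0198, 0.0091, -1.85, 0.41, -1.51]
[-0.0208, 0.019, 0.0096, -1.84, 0.41, -1.51]
[-0.0214, 0.0181, 0.0101, -1.85, 0.41, -1.5]
[-0.0219, 0.0172, 0.0105, -1.85, 0.41, -1.51]
[-0.0224, 0.0163, 0.0108, -1.85, 0.41, -1.5]
[-0.0229, 0.0153, 0.0112, -1.84, 0.41, -1.51]
```

>>> apply_moves(targets=[[-0.0136,0.0263,0.0028,-1.85,0.41,-1.51],[-0.0144,0.0258,0.0036,-1.85,0.41,-1.5],[-0.015,0.0253,0.0043,-1.85,0.41,-1.5],[-0.0158,0.0248,0.0049,-1.85,0.41,-1.5],[-0.0164,0.0241,0.0057,-1.85,0.41,-1.5],[-0.0171,0.0236,0.0063,-1.85,0.41,-1.5],[-0.0177,0.0228,0.0069,-1.85,0.41,-1.5],[-0.0184,0.0222,0.0075,-1.85,0.41,-1.5],[-0.0191,0.0214,0.0081,-1.85,0.41,-1.5],[-0.0196,0.0206,0.0087,-1.85,0.41,-1.5]], jaw=1, newtons=40)

```text
time_s: 0.93
position: [0.3662, 0.4159, 0.2025]
ee_rot: [2.015, 2.098, 0.377]
force: [1.0, 0.0, -0.8]
width: 1.003
```

>>> apply_moves(targets=[[-0.0202,0.0198,0.0091,-1.85,0.41,-1.5],[-0.0208,0.019,0.0096,-1.85,0.41,-1.5],[-0.0214,0.0181,0.0101,-1.85,0.41,-1.5],[-0.0219,0.0172,0.0105,-1.85,0.41,-1.5],[-0.0224,0.0163,0.0108,-1.85,0.41,-1.5],[-0.0229,0.0153,0.0112,-1.85,0.41,-1.5],[0,0,0,0,0,0],[0,0,0,0,0,0],[0,0,0,0,0,0],[0,0,0,0,0,0]])

```text
time_s: 1.77
position: [0.5006, 0.3027, 0.1864]
ee_rot: [1.739, 2.136, 0.576]
force: [-0.5, 0.2, 0.2]
width: 1.003
```

Run:
```python
from plan import *
p,_,s=cur(); print(s['time_s'],p,np.round(s['qvel'],3),np.round(s['joint_pos'],3),s['force'],(p-THICK)@RB)
im,d=camera("top"); cv2.imwrite("pics/t1.png",im[:,:,::-1]); im2,_=camera("side"); cv2.imwrite("pics/s1.png",im2[:,:,::-1])
cv2.imwrite("pics/t1c.png",np.hstack([cv2.resize(im[130:230,150:320,::-1],None,fx=2.3,fy=2.3),cv2.resize(im2[90:190,230:400,::-1],None,fx=2.3,fy=2.3)]))
rows(THICK+RB[:,2]*.003,toolR(RB),10)
```

```text
1.7667 [0.50055886 0.30274834 0.18637082] [ 0.009 -0.    -0.004 -0.002 -0.001 -0.003] [ 0.564  0.057  2.131 -0.383  0.486 -0.913] [-0.50427729  0.18666388  0.24545515] [0.0004514  0.00135747 0.15085599]
dist mm 148.0002795497206 ang 0.16895439204988955 per row mm,deg 14.80002795497206 0.016895439204988955
[-0.0002, -0.0001, 0.0148, 0.01, -0.01, -0.01]
[-0.0002, -0.0001, 0.0148, 0.01, -0.01, 0.0]
[-0.0002, 0.0, 0.0148, 0.01, -0.01, -0.01]
[-0.0002, -0.0001, 0.0148, 0.01, -0.02, 0.0]
[-0.0002, -0.0001, 0.0148, 0.02, -0.01, -0.01]
[-0.0002, -0.0001, 0.0148, 0.01, -0.01, 0.0]
[-0.0002, 0.0, 0.0148, 0.01, -0.01, -0.01]
[-0.0001, -0.0001, 0.0148, 0.01, -0.01, 0.0]
[-0.0002, 0.0, 0.0148, 0.01, -0.01, -0.01]
[-0.0002, -0.0001, 0.0148, 0.01, -0.02, 0.0]
```

View pics/t1c.png

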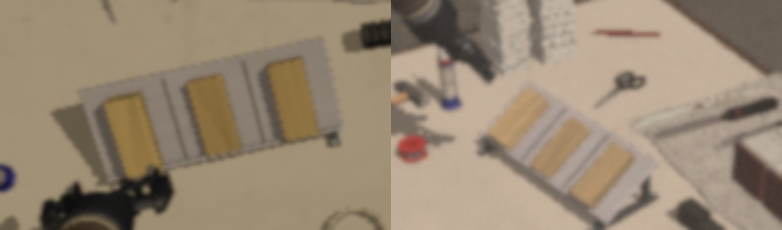

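The gripper sits below the thick board's lower end, lined up with it (crop at about (110,190)). I'll descend along the panel normal.

>>> apply_moves(targets=[[-0.0001,0,0.018,0,0,0],[-0.0002,-0.0001,0.018,0,0,0],[-0.0002,-0.0001,0.018,0,0,0],[-0.0002,0,0.018,0,0,0],[-0.0002,-0.0001,0.018,0,0,0],[-0.0002,-0.0001,0.018,0,0,0],[-0.0002,0,0.016,0,0,0],[-0.0001,0,0.012,0,0,0],[0,0,0.008,0,0,0],[0,0,0,0,0,0]])

```text
time_s: 2.7
position: [0.5709, 0.3159, 0.0599]
ee_rot: [1.739, 2.137, 0.573]
force: [-0.0, 0.2, 0.5]
width: 1.004
```

Run:
```python
from plan import *
p,_,s=cur(); print(s['time_s'],p,s['force'],(p-THICK)@RB)
im,d=camera("top"); im2,_=camera("side"); cv2.imwrite("pics/s2.png",im2[:,:,::-1])
cv2.imwrite("pics/t2c.png",np.hstack([cv2.resize(im[130:230,150:320,::-1],None,fx=2.3,fy=2.3),cv2.resize(im2[90:190,230:400,::-1],None,fx=2.3,fy=2.3)]))
```

```text
2.7 [0.57094669 0.31585182 0.0598553 ] [-0.04468605  0.2165779   0.54157854] [-0.00081513 -0.00014754  0.00549968]
```

View pics/t2c.png

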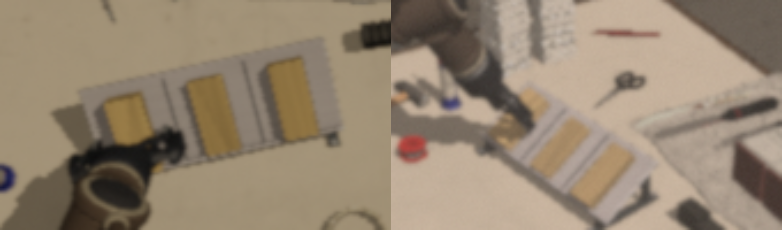

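Both fingers straddle the thick board, so I'll close.

>>> apply_moves(targets=[[0,0,0.001,0,0,0],[0,0,0,0,0,0],[0,0,0,0,0,0],[0,0,0,0,0,0],[0,0,0,0,0,0],[0,0,0,0,0,0],[0,0,0,0,0,0],[0,0,0,0,0,0],[0,0,0,0,0,0],[0,0,0,0,0,0]], jaw=-1, newtons=45)

```text
time_s: 3.63
position: [0.5721, 0.3157, 0.0616]
ee_rot: [1.739, 2.134, 0.577]
force: [-4.7, -0.5, 7.1]
width: 0.555
```

Run:
```python
from plan import *
p,_,s=cur(); print(s['time_s'],p,s['force'],s['width'],(p-THICK)@RB)
```

```text
3.6333 [0.57211851 0.31573688 0.06159106] [-4.74316552 -0.50900325  7.10527973] 0.5548058258966869 [ 0.00102604 -0.0004987   0.00644097]
```

Gripped: the opening of 0.555 is about 47 mm. Lifting along the normal.

>>> apply_moves(targets=[[0,0,-0.003,0,0,0],[0,0,-0.008,0,0,0],[0,0,-0.015,0,0,0],[0,0,-0.02,0,0,0],[0,0,-0.025,0,0,0],[0,0,-0.025,0,0,0],[0,0,-0.025,0,0,0],[0,0,-0.02,0,0,0],[0,0,-0.01,0,0,0],[0,0,0,0,0,0]])

```text
time_s: 4.47
position: [0.4978, 0.3004, 0.1936]
ee_rot: [1.739, 2.134, 0.58]
force: [0.5, 0.9, -1.0]
width: 0.551
```

Run:
```python
from plan import *
p,_,s=cur(); print(s['time_s'],p,s['force'],s['width'],(p-THICK)@RB)
im,d=camera("top"); im2,_=camera("side")
cv2.imwrite("pics/t3c.png",np.hstack([cv2.resize(im[130:230,150:320,::-1],None,fx=2.3,fy=2.3),cv2.resize(im2[90:190,230:400,::-1],None,fx=2.3,fy=2.3)]))
rows(PLATE+np.array([0,0,.16]),toolR(RP),22)
```

```text
4.4667 [0.49781756 0.30040377 0.19360498] [ 0.48528522  0.93439108 -1.01503498] 0.5513824088519972 [ 0.00133071 -0.00037974  0.15870161]
dist mm 560.3667067057027 ang 30.492278004486195 per row mm,deg 25.4712139411683 1.3860126365675542
[-0.0247, -0.0057, -0.0023, 1.37, -0.07, 0.23]
[-0.0248, -0.0056, -0.0022, 1.36, -0.06, 0.23]
[-0.0247, -0.0056, -0.002, 1.37, -0.07, 0.23]
[-0.0248, -0.0055, -0.0019, 1.36, -0.06, 0.22]
[-0.0249, -0.0055, -0.0017, 1.37, -0.07, 0.23]
[-0.0248, -0.0054, -0.0015, 1.36, -0.07, 0.23]
[-0.0249, -0.0053, -0.0014, 1.37, -0.06, 0.23]
[-0.0248, -0.0053, -0.0012, 1.36, -0.07, 0.23]
[-0.025, -0.0052, -0.0011, 1.37, -0.07, 0.23]
[-0.0249, -0.0051, -0.0009, 1.36, -0.06, 0.22]
[-0.0249, -0.0051, -0.0008, 1.37, -0.07, 0.23]
[-0.025, -0.005, -0.0006, 1.37, -0.06, 0.23]
[-0.025, -0.0048, -0.0005, 1.36, -0.07, 0.23]
[-0.025, -0.0048, -0.0003, 1.37, -0.07, 0.23]
[-0.0251, -0.0047, -0.0002, 1.36, -0.06, 0.23]
[-0.025, -0.0046, 0.0, 1.37, -0.07, 0.22]
[-0.0251, -0.0045, 0.0001, 1.36, -0.06, 0.23]
[-0.0251, -0.0044, 0.0002, 1.37, -0.07, 0.23]
[-0.0251, -0.0043, 0.0003, 1.36, -0.07, 0.23]
[-0.0251, -0.0042, 0.0005, 1.37, -0.06, 0.23]
[-0.0251, -0.0041, 0.0006, 1.36, -0.07, 0.23]
[-0.0252, -0.0039, 0.0008, 1.37, -0.06, 0.23]
```

View pics/t3c.png

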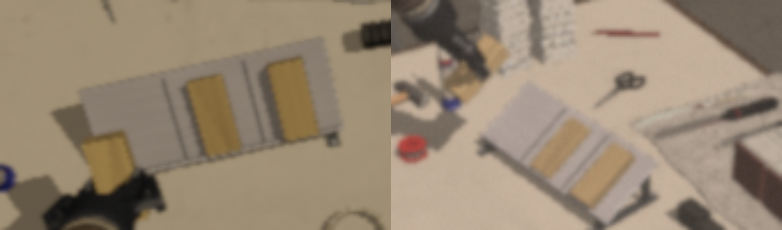

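The board is lifted cleanly (the left bay is empty) and the other two are undisturbed. Moving to above the plate.

>>> apply_moves(targets=[[-0.0247,-0.0057,-0.0023,1.37,-0.07,0.23],[-0.0248,-0.0056,-0.0022,1.37,-0.07,0.23],[-0.0248,-0.0056,-0.002,1.37,-0.07,0.23],[-0.0248,-0.0055,-0.0019,1.37,-0.07,0.23],[-0.0248,-0.0055,-0.0017,1.37,-0.07,0.23],[-0.0248,-0.0054,-0.0015,1.37,-0.07,0.23],[-0.0249,-0.0053,-0.0014,1.37,-0.07,0.23],[-0.0249,-0.0053,-0.0012,1.37,-0.07,0.23],[-0.0249,-0.0052,-0.0011,1.37,-0.07,0.23],[-0.0249,-0.0051,-0.0009,1.37,-0.07,0.23]])

```text
time_s: 5.4
position: [0.4874, 0.044, 0.1807]
ee_rot: [1.91, 2.244, 0.325]
force: [0.2, -0.3, -1.3]
width: 0.553
```

>>> apply_moves(targets=[[-0.0249,-0.0051,-0.0008,1.37,-0.07,0.23],[-0.025,-0.005,-0.0006,1.37,-0.07,0.23],[-0.025,-0.0048,-0.0005,1.37,-0.07,0.23],[-0.025,-0.0048,-0.0003,1.37,-0.07,0.23],[-0.025,-0.0047,-0.0002,1.37,-0.07,0.23],[-0.025,-0.0046,0,1.37,-0.07,0.23],[-0.025,-0.0045,0.0001,1.37,-0.07,0.23],[-0.025,-0.0044,0.0002,1.37,-0.07,0.23],[-0.025,-0.0043,0.0003,1.37,-0.07,0.23],[-0.025,-0.0042,0.0005,1.37,-0.07,0.23]])

```text
time_s: 6.23
position: [0.4776, -0.2098, 0.1721]
ee_rot: [2.067, 2.33, 0.052]
force: [0.6, 0.2, -0.6]
width: 0.547
```

Run:
```python
from plan import *
p,_,s=cur(); print(s['time_s'],p,s['force'],s['width'],np.round(s['joint_pos'],3))
t=PLATE+np.array([0,0,.09])
rows(t,toolR(RP),8)
```

```text
6.2333 [ 0.47758266 -0.20978466  0.1721158 ] [ 0.62816544  0.18635252 -0.58292533] 0.5467590489245279 [-0.514  0.157  1.952  0.033  1.    -2.222]
dist mm 86.19132945694223 ang 2.4736667179866596 per row mm,deg 10.773916182117778 0.30920833974833245
[-0.0062, -0.0013, 0.0087, 0.31, -0.02, 0.04]
[-0.0063, -0.0012, 0.0087, 0.3, -0.02, 0.05]
[-0.0062, -0.0011, 0.0087, 0.31, -0.02, 0.04]
[-0.0062, -0.0011, 0.0088, 0.3, -0.02, 0.04]
[-0.0062, -0.0011, 0.0087, 0.31, -0.02, 0.05]
[-0.0062, -0.001, 0.0087, 0.3, -0.02, 0.04]
[-0.0062, -0.0009, 0.0088, 0.31, -0.02, 0.04]
[-0.0063, -0.0009, 0.0087, 0.3, -0.02, 0.05]
```

>>> apply_moves(targets=[[-0.0062,-0.0013,0.0087,0.31,-0.02,0.04],[-0.0062,-0.0012,0.0087,0.31,-0.02,0.04],[-0.0062,-0.0011,0.0087,0.31,-0.02,0.04],[-0.0062,-0.0011,0.0087,0.31,-0.02,0.04],[-0.0062,-0.0011,0.0087,0.31,-0.02,0.04],[-0.0062,-0.001,0.0087,0.31,-0.02,0.04],[-0.0062,-0.0009,0.0087,0.31,-0.02,0.04],[-0.0062,-0.0009,0.0087,0.31,-0.02,0.04],[0,0,0,0,0,0],[0,0,0,0,0,0]])

```text
time_s: 7.07
position: [0.4773, -0.2583, 0.1037]
ee_rot: [2.089, 2.344, 0.002]
force: [-0.9, -0.3, -1.1]
width: 0.551
```

Run:
```python
from plan import *
p,_,s=cur(); print(s['time_s'],p,s['force'],s['width'],s['ee_rot'])
im,d=camera("top"); im2,d2=camera("side"); cv2.imwrite("pics/t4.png",im[:,:,::-1]);cv2.imwrite("pics/s4.png",im2[:,:,::-1])
cv2.imwrite("pics/t4c.png",np.hstack([cv2.resize(im[140:270,330:450,::-1],None,fx=3.3,fy=3.3),cv2.resize(im2[180:310,300:420,::-1],None,fx=3.3,fy=3.3)]))
W=cloud(camera_model("side"),d2); print(len(W)); np.save("W4.npy",W)
```

```text
7.0667 [ 0.47734181 -0.25829136  0.1037463 ] [-0.89410149 -0.2928923  -1.09139194] 0.5505160263016922 [2.08937731e+00 2.34356634e+00 1.97497302e-03]
400
```

View pics/t4c.png

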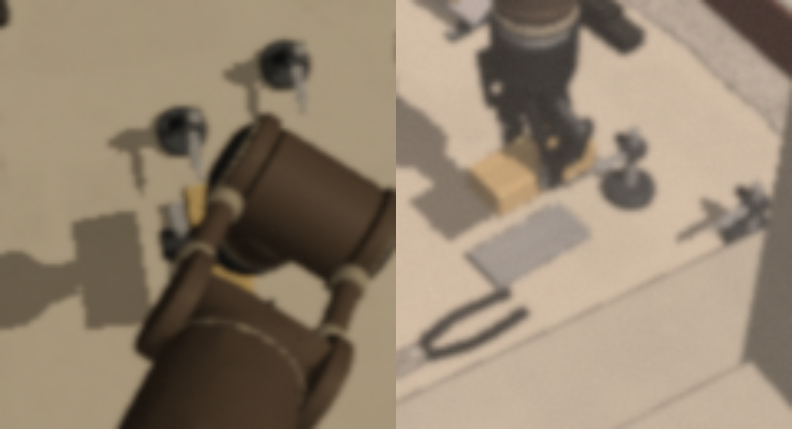

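The board hangs level above the plate; in the side crop it is at about (530,175), with the plate at (530,245). I'll overlay the predicted outlines to check the offset in the hand.

Run:
```python
from plan import *
from sil import box
m=camera_model("side"); im=cv2.imread("pics/s4.png"); p,R0,s=cur()
Rb=np.stack([-0*R0[:,0],R0[:,0],-R0[:,2]],1); Rb[:,0]=np.cross(Rb[:,1],Rb[:,2]); print(np.round(Rb,3), np.degrees(np.arctan2(Rb[1,0],Rb[0,0])))
sc=6; u0,v0=330,205
c=cv2.resize(im[v0:v0+90,u0:u0+125],None,fx=sc,fy=sc,interpolation=cv2.INTER_CUBIC)
def wire(C,col):
    q=((proj(m,C)-[u0,v0]+.5)*sc).astype(int)
    for i in range(8):
        for j in range(i):
            if bin(i^j).count('1')==1: cv2.line(c,tuple(map(int,q[i])),tuple(map(int,q[j])),col,1)
o=p+Rb@np.array([-.001,.0004,-.0064])
b=np.array([.0025,0,0])
wire(box(.028)@Rb.T+o+b,(0,0,255))
wire(box(.012)@RP.T+PLATE-[0,0,.012]+b,(255,0,0))
cv2.imwrite("pics/ov4.png",c)
```

```text
[[ 0.993 -0.115 -0.004]
 [ 0.115  0.993  0.001]
 [ 0.004 -0.002  1.   ]] 6.581336706728853
```

View pics/ov4.png

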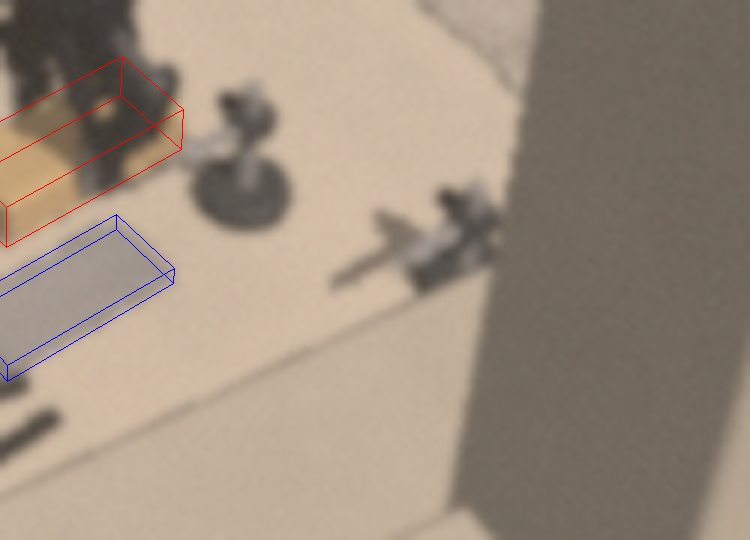

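```bash
cat > ov.py <<'E'
from plan import *
from sil import box
def ov(img,cam,u0,v0,w,h,boxes,out,sc=8):
    m=camera_model(cam)
    c=cv2.resize(img[v0:v0+h,u0:u0+w],None,fx=sc,fy=sc,interpolation=cv2.INTER_CUBIC)
    for t,Rb,o,col in boxes:
        q=((proj(m,box(t)@Rb.T+o)-[u0,v0]+.5)*sc).astype(int)
        for i in range(8):
            for j in range(i):
                if bin(i^j).count('1')==1: cv2.line(c,tuple(map(int,q[i])),tuple(map(int,q[j])),col,1)
    cv2.imwrite(out,c)
def held(off):
    p,R0,s=cur(); Rb=np.stack([np.cross(R0[:,0],-R0[:,2]),R0[:,0],-R0[:,2]],1); return Rb,p+Rb@np.array(off)
E
python3 - <<'E'
from ov import *
Rb,o=held([-.001,.0004,-.0064]); b=np.array([.0025,0,0])
ov(cv2.imread("pics/s4.png"),"side",312,205,70,68,[(.028,Rb,o+b,(0,0,255)),(.012,RP,PLATE-[0,0,.012]+b,(255,0,0))],"pics/ov4b.png")
E
```

```text
(no output)
```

View pics/ov4b.png

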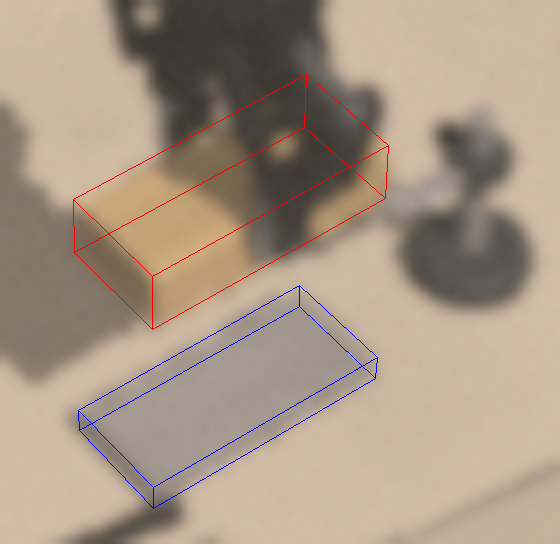

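The overlay matches the held board and the plate to within about 1 mm, so I'll descend with the small correction.

Run:
```python
from plan import *
rows(PLATE+RP@np.array([.001,-.0004,.0110]),toolR(RP),9)
```

```text
dist mm 81.77458628566912 ang 0.25002758107179096 per row mm,deg 9.086065142852124 0.027780842341310105
[-0.0002, -0.0001, 0.0091, 0.02, 0.01, 0.01]
[-0.0002, -0.0001, 0.0091, 0.03, 0.01, 0.01]
[-0.0001, -0.0001, 0.0091, 0.02, 0.01, 0.01]
[-0.0002, -0.0001, 0.009, 0.03, 0.01, 0.01]
[-0.0002, -0.0001, 0.0091, 0.02, 0.02, 0.01]
[-0.0002, -0.0001, 0.0091, 0.02, 0.01, 0.0]
[-0.0002, 0.0, 0.0091, 0.03, 0.01, 0.01]
[-0.0002, -0.0001, 0.0091, 0.02, 0.01, 0.01]
[-0.0002, -0.0001, 0.0091, 0.02, 0.01, 0.01]
```

>>> apply_moves(targets=[[-0.0002,-0.0001,0.009,0.02,0.01,0.01],[-0.0002,-0.0001,0.011,0.02,0.01,0.01],[-0.0002,-0.0001,0.011,0.02,0.01,0.01],[-0.0002,-0.0001,0.011,0.02,0.01,0.01],[-0.0002,-0.0001,0.011,0.02,0.01,0.01],[-0.0002,-0.0001,0.011,0.02,0.01,0.01],[-0.0002,-0.0001,0.009,0.02,0.01,0.01],[-0.0002,-0.0001,0.006,0.02,0.01,0.01],[0,0,0.003,0.02,0.01,0],[0,0,0,0,0,0]])

```text
time_s: 8.0
position: [0.4768, -0.2598, 0.0215]
ee_rot: [-2.091, -2.343, 0.0]
force: [0.2, -0.1, -2.2]
width: 0.548
```

Run:
```python
from ov import *
p,R0,s=cur(); print(s['time_s'],p,s['force'],(p-PLATE)@RP)
im,_=camera("side"); im=im[:,:,::-1].copy(); cv2.imwrite("pics/s5.png",im)
Rb,o=held([-.001,.0004,-.0064]); b=np.array([.0025,0,0])
ov(im,"side",312,210,70,68,[(.028,Rb,o+b,(0,0,255)),(.012,RP,PLATE-[0,0,.012]+b,(255,0,0))],"pics/ov5.png")
rows(PLATE+RP@np.array([.001,-.0004,.0060]),toolR(RP),8)
```

```text
8.0 [ 0.47677727 -0.2598106   0.02148191] [ 0.18067107 -0.13987664 -2.16321823] [2.85604172e-04 5.74405142e-05 9.48190783e-03]
dist mm 4.17172348314913 ang 0.01927616868367658 per row mm,deg 0.5214654353936412 0.0024095210854595726
[0.0, 0.0, 0.0005, 0.0, 0.0, 0.0]
[0.0, 0.0001, 0.0005, 0.0, 0.0, 0.0]
[0.0, 0.0, 0.0006, 0.0, -0.01, 0.0]
[-0.0001, 0.0001, 0.0005, -0.01, 0.0, 0.0]
[0.0, 0.0, 0.0005, 0.0, 0.0, 0.0]
[0.0, 0.0, 0.0005, 0.0, 0.0, 0.0]
[0.0, 0.0001, 0.0005, 0.0, 0.0, 0.0]
[0.0, 0.0, 0.0006, 0.0, 0.0, 0.0]
```

View pics/ov5.png

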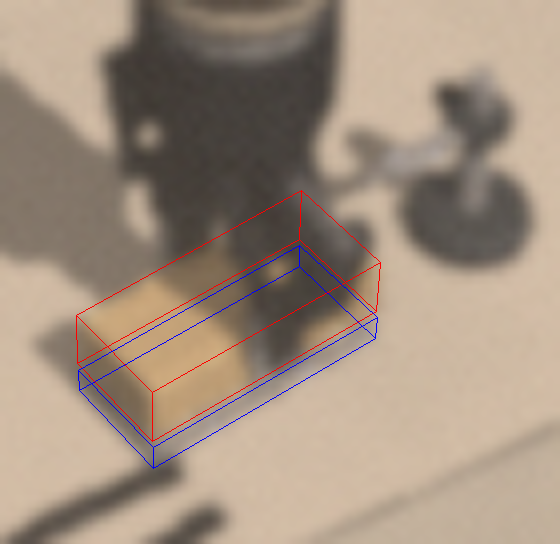

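Aligned, with the board a few mm above the plate. Lowering gently.

>>> apply_moves(targets=[[0,0.0001,0.0005,0,0,0],[0,0.0001,0.0005,0,0,0],[0,0.0001,0.0005,0,0,0],[0,0.0001,0.0005,0,0,0],[0,0.0001,0.0005,0,0,0],[0,0.0001,0,0,0,0],[0,0.0001,0,0,0,0],[0,0,0,0,0,0],[0,0,0,0,0,0],[0,0,0,0,0,0]])

```text
time_s: 8.88
position: [0.478, -0.2601, 0.02]
ee_rot: [2.092, 2.344, 0.0]
force: [-0.6, -1.5, -1.2]
width: 0.555
```

Run:
```python
from ov import *
p,R0,s=cur(); print(s['time_s'],p,s['force'],(p-PLATE)@RP)
```

```text
8.8833 [ 0.47795208 -0.26005323  0.01995908] [-0.58628839 -1.46145256 -1.18134525] [ 0.0014254  -0.00031662  0.00795908]
```

>>> apply_moves(targets=[[0,0,0.0004,0,0,0],[0,0,0.0004,0,0,0],[0,0,0.0004,0,0,0],[0,0,0.0004,0,0,0],[0,0,0,0,0,0],[0,0,0,0,0,0],[0,0,0,0,0,0],[0,0,0,0,0,0],[0,0,0,0,0,0],[0,0,0,0,0,0]])

```text
time_s: 9.72
position: [0.478, -0.2601, 0.0194]
ee_rot: [-2.092, -2.344, -0.0]
force: [-2.1, 1.4, 6.7]
width: 0.553
```

Run:
```python
from ov import *
p,R0,s=cur(); print(s['time_s'],p,s['force'],(p-PLATE)@RP)
```

```text
9.7167 [ 0.47801756 -0.26010311  0.01942431] [-2.12145724  1.38976157  6.68121168] [ 0.00148481 -0.0003736   0.00742431]
```

In contact at about 8 N. Releasing, then lifting straight up.

>>> apply_moves(targets=[[0,0,0,0,0,0],[0,0,0,0,0,0],[0,0,0,0,0,0],[0,0,0,0,0,0],[0,0,0,0,0,0],[0,0,0,0,0,0],[0,0,-0.003,0,0,0],[0,0,-0.008,0,0,0],[0,0,-0.012,0,0,0],[0,0,-0.016,0,0,0]], jaw=0.8)

```text
time_s: 10.55
position: [0.4773, -0.2596, 0.0577]
ee_rot: [-2.091, -2.343, 0.0]
force: [0.1, 1.1, -0.0]
width: 0.897
```

>>> apply_moves(targets=[[0,0,-0.02,0,0,0],[0,0,-0.025,0,0,0],[0,0,-0.025,0,0,0],[0,0,-0.025,0,0,0],[0,0,-0.02,0,0,0],[0.02,0,0,0,0,0],[0.03,0,0,0,0,0],[0.035,0,0,0,0,0],[0.035,0,0,0,0,0],[0.035,0,0,0,0,0]], jaw=1)

```text
time_s: 11.38
position: [0.4603, -0.1049, 0.1739]
ee_rot: [2.092, 2.341, 0.002]
force: [0.4, -0.0, -0.0]
width: 1.002
```

Run:
```python
from ov import *
p,R0,s=cur(); print(s['time_s'],p,s['force'],s['width'])
rows(MID+RB[:,2]*.13,toolR(RB),12)
```

```text
11.3833 [ 0.46034988 -0.10493959  0.17388539] [ 0.36452839 -0.04873643 -0.0442037 ] 1.001979388489434
dist mm 215.1978013660154 ang 30.32981942501235 per row mm,deg 17.933150113834618 2.5274849520843623
[0.0151, 0.0097, 0.0005, -2.49, 0.12, -0.43]
[0.015, 0.0098, 0.0009, -2.49, 0.12, -0.43]
[0.0149, 0.0098, 0.0014, -2.48, 0.12, -0.43]
[0.0148, 0.0099, 0.0019, -2.49, 0.12, -0.43]
[0.0148, 0.0099, 0.0023, -2.49, 0.12, -0.43]
[0.0147, 0.0099, 0.0028, -2.49, 0.12, -0.44]
[0.0146, 0.0099, 0.0033, -2.48, 0.12, -0.43]
[0.0145, 0.0099, 0.0037, -2.49, 0.12, -0.43]
[0.0145, 0.0097, 0.0041, -2.49, 0.12, -0.43]
[0.0143, 0.0097, 0.0047, -2.49, 0.12, -0.43]
[0.0143, 0.0096, 0.005, -2.48, 0.12, -0.43]
[0.0142, 0.0095, 0.0055, -2.49, 0.12, -0.43]
```

>>> apply_moves(targets=[[0.0181,0.0117,0.0007,-2.98,0.14,-0.52],[0.018,0.0118,0.0012,-2.98,0.14,-0.52],[0.0179,0.0118,0.0018,-2.98,0.14,-0.52],[0.0178,0.0119,0.0024,-2.98,0.14,-0.52],[0.0176,0.0119,0.0031,-2.98,0.14,-0.52],[0.0175,0.0118,0.0037,-2.98,0.14,-0.52],[0.0174,0.0117,0.0044,-2.98,0.14,-0.52],[0.0173,0.0116,0.005,-2.98,0.14,-0.52],[0.0172,0.0115,0.0057,-2.98,0.14,-0.52],[0.0171,0.0114,0.0064,-2.98,0.14,-0.52]])

```text
time_s: 12.22
position: [0.5558, 0.0879, 0.1693]
ee_rot: [1.735, 2.138, 0.575]
force: [0.5, 0.9, -0.3]
width: 1.003
```

```bash
cat > pf.py <<'E'
from sil import *
from bench import *
ms={n:camera_model(n) for n in("top","side")}
def fitbox(img,v,t,z,x0,fg,bg,k=4):
    def pose(p): return Tof(R.from_euler('z',p[2]).as_matrix(),[p[0],p[1],z])
    C=box(t)@pose(x0)[:3,:3].T+pose(x0)[:3,3]; q=proj(ms[v],C)
    r=(int(q[:,0].min())-k,int(q[:,1].min())-k,int(q[:,0].max())+k+1,int(q[:,1].max())+k+1)
    p,f=fit([(ms[v],soft(img,fg,bg),r)],pose,t,np.array(x0)); return np.round(p[:2],4),round(float(np.degrees(p[2])),2),round(f,1)
E
python3 - <<'E'
from ov import *
from pf import fitbox
p,R0,s=cur(); print(s['time_s'],p,s['force'],(p-MID)@RB)
im,_=camera("top"); im=im[:,:,::-1].copy(); im2,_=camera("side"); im2=im2[:,:,::-1].copy(); cv2.imwrite("pics/t6.png",im);cv2.imwrite("pics/s6.png",im2)
for v,i in(("top",im),("side",im2)):
    print(v,fitbox(i,v,.028,.012,[.477,-.26,.113],135,72))
b=np.array([.0025,0,0]);P=PLATE-[0,0,.012]
ov(im,"top",370,165,50,70,[(.028,RP,PLATE,(0,0,255)),(.012,RP,P,(255,0,0))],"pics/o6a.png",6)
ov(im2,"side",312,205,70,70,[(.028,RP,PLATE+b,(0,0,255)),(.012,RP,P+b,(255,0,0))],"pics/o6b.png",6)
cv2.imwrite("pics/o6.png",np.hstack([cv2.imread("pics/o6a.png"),cv2.imread("pics/o6b.png")]))
rows(MID+RB@np.array([-.001,0,.06]),toolR(RB),6)
E
```

```text
12.2167 [0.55575311 0.08793251 0.16927432] [ 0.46615948  0.94024835 -0.25035668] [6.00142614e-04 6.95964481e-05 1.31028773e-01]
top (array([ 0.4781, -0.2603]), 6.85, np.float64(6.7))
side (array([ 0.4844, -0.2584]), 11.79, np.float64(262.1))
dist mm 70.30820461047253 ang 0.3177388167331904 per row mm,deg 11.718034101745422 0.05295646945553173
[-0.0002, 0.0002, 0.0117, -0.03, -0.03, 0.03]
[-0.0003, 0.0001, 0.0117, -0.03, -0.02, 0.04]
[-0.0002, 0.0002, 0.0117, -0.03, -0.03, 0.03]
[-0.0002, 0.0001, 0.0118, -0.03, -0.03, 0.03]
[-0.0003, 0.0001, 0.0117, -0.03, -0.03, 0.04]
[-0.0002, 0.0002, 0.0117, -0.04, -0.02, 0.03]
```

View pics/o6.png

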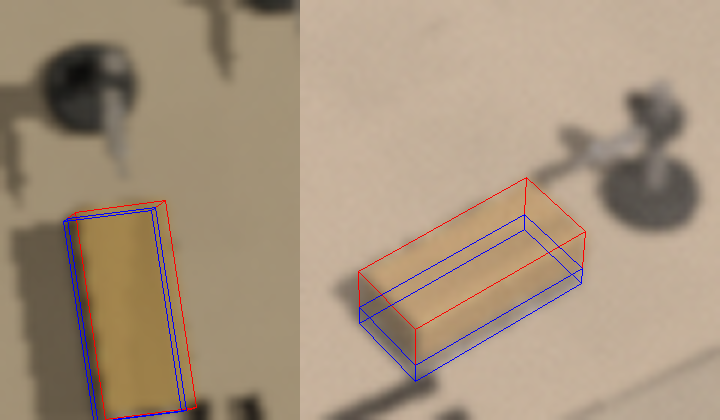

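The crop shows the thick board squarely on the plate (left panel). The top-view fit puts it at (0.4781,-0.2603), yaw 6.85°, which is within 2 mm and 0.3° of the plate. Now the mid board.

>>> apply_moves(targets=[[-0.0001,-0.0001,0.012,-0.03,-0.03,0.03],[-0.0002,0,0.016,-0.03,-0.03,0.03],[-0.0002,0,0.016,-0.03,-0.03,0.03],[-0.0002,0,0.016,-0.03,-0.03,0.03],[-0.0002,0,0.016,-0.03,-0.03,0.03],[-0.0002,0,0.016,-0.03,-0.03,0.03],[-0.0002,0,0.014,0,0,0],[-0.0002,0,0.01,0,0,0],[0,0,0.006,0,0,0],[0,0,0,0,0,0]])

```text
time_s: 13.15
position: [0.6151, 0.0973, 0.0613]
ee_rot: [1.742, 2.134, 0.57]
force: [-0.1, 0.4, 0.5]
width: 0.999
```

Run:
```python
from ov import *
p,R0,s=cur(); print(s['time_s'],p,s['force'],(p-MID)@RB)
im,d=camera("top"); im2,_=camera("side")
cv2.imwrite("pics/t7c.png",np.hstack([cv2.resize(im[130:230,180:350,::-1],None,fx=2.3,fy=2.3),cv2.resize(im2[90:190,230:400,::-1],None,fx=2.3,fy=2.3)]))
rows(MID+RB@np.array([0,0,.0055]),toolR(RB),1)
```

```text
13.15 [0.6151037  0.0972524  0.06126957] [-0.11222172  0.40643021  0.48757448] [-0.00143651 -0.00289207  0.0074915 ]
dist mm 4.005148640298066 ang 0.18434552447386393 per row mm,deg 4.005148640298066 0.18434552447386393
[0.0027, 0.001, 0.0028, 0.03, 0.13, -0.13]
```

View pics/t7c.png

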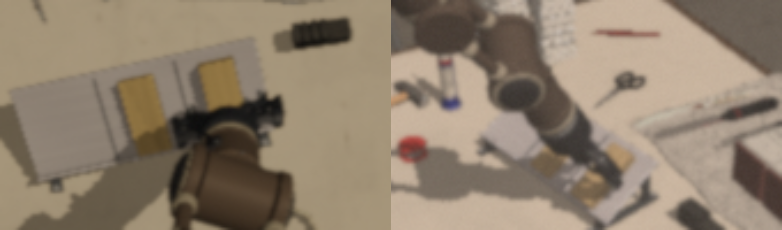

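Straddling the mid board, 3 mm off centre, so I'll centre and then close.

>>> apply_moves(targets=[[0.0014,0.0005,0.0008,0,0.06,-0.06],[0.0013,0.0005,0.0007,0,0.06,-0.06],[0,0,0,0,0,0],[0,0,0,0,0,0],[0,0,0,0,0,0],[0,0,0,0,0,0],[0,0,0,0,0,0],[0,0,0,0,0,0],[0,0,0,0,0,0],[0,0,0,0,0,0]])

```text
time_s: 14.08
position: [0.6158, 0.1006, 0.0607]
ee_rot: [1.738, 2.137, 0.572]
force: [0.5, -0.4, -0.1]
width: 1.003
```

>>> apply_moves(targets=[[0,0,0,0,0,0],[0,0,0,0,0,0],[0,0,0,0,0,0],[0,0,0,0,0,0],[0,0,0,0,0,0],[0,0,0,0,0,0],[0,0,0,0,0,0],[0,0,0,0,0,0],[0,0,0,0,0,0],[0,0,0,0,0,0]], jaw=-1, newtons=45)

```text
time_s: 14.92
position: [0.6157, 0.1006, 0.061]
ee_rot: [1.738, 2.137, 0.573]
force: [-3.5, -1.4, 5.0]
width: 0.551
```

Run:
```python
from ov import *
p,R0,s=cur(); print(s['time_s'],p,s['force'],s['width'],(p-MID)@RB)
```

```text
14.9167 [0.61569649 0.10063592 0.06095689] [-3.5301112  -1.39115455  4.97667056] 0.5506072731322019 [-0.00049353  0.00029983  0.00658601]
```

>>> apply_moves(targets=[[0,0,-0.003,0,0,0],[0,0,-0.008,0,0,0],[0,0,-0.015,0,0,0],[0,0,-0.02,0,0,0],[0,0,-0.025,0,0,0],[0,0,-0.025,0,0,0],[0,0,-0.025,0,0,0],[0,0,-0.02,0,0,0],[0,0,-0.01,0,0,0],[0,0,0,0,0,0]])

```text
time_s: 15.75
position: [0.542, 0.0852, 0.1942]
ee_rot: [1.735, 2.134, 0.575]
force: [0.4, -0.2, -0.8]
width: 0.549
```

Run:
```python
from ov import *
p,R0,s=cur(); print(s['time_s'],p,s['force'],s['width'],(p-MID)@RB)
rows(PLATE+np.array([0,0,.15]),toolR(RP),18)
```

```text
15.75 [0.54200981 0.08517052 0.19419602] [ 0.35697394 -0.15883962 -0.82962674] 0.5492921955948403 [0.00092125 0.00016419 0.15962049]
dist mm 352.7063730806891 ang 30.67367364518188 per row mm,deg 19.59479850448273 1.7040929802878821
[-0.018, -0.0074, -0.0022, 1.68, -0.07, 0.29]
[-0.0181, -0.0073, -0.002, 1.68, -0.08, 0.28]
[-0.0181, -0.0073, -0.0017, 1.68, -0.07, 0.29]
[-0.0181, -0.0072, -0.0015, 1.67, -0.07, 0.28]
[-0.0182, -0.0072, -0.0012, 1.68, -0.08, 0.29]
[-0.0182, -0.0072, -0.001, 1.68, -0.07, 0.28]
[-0.0183, -0.0071, -0.0008, 1.68, -0.07, 0.29]
[-0.0183, -0.007, -0.0005, 1.68, -0.07, 0.28]
[-0.0183, -0.0069, -0.0004, 1.68, -0.08, 0.29]
[-0.0184, -0.0068, -0.0001, 1.67, -0.07, 0.29]
[-0.0184, -0.0068, 0.0002, 1.68, -0.07, 0.28]
[-0.0184, -0.0067, 0.0003, 1.68, -0.08, 0.29]
[-0.0184, -0.0065, 0.0006, 1.68, -0.07, 0.28]
[-0.0185, -0.0064, 0.0007, 1.68, -0.07, 0.29]
[-0.0186, -0.0064, 0.001, 1.68, -0.08, 0.28]
[-0.0185, -0.0062, 0.0012, 1.67, -0.07, 0.29]
[-0.0186, -0.006, 0.0014, 1.68, -0.07, 0.28]
[-0.0186, -0.006, 0.0016, 1.68, -0.08, 0.29]
```

>>> apply_moves(targets=[[-0.018,-0.0074,-0.0022,1.68,-0.07,0.29],[-0.0181,-0.0073,-0.002,1.68,-0.07,0.28],[-0.0181,-0.0073,-0.0017,1.68,-0.07,0.29],[-0.0181,-0.0072,-0.0015,1.68,-0.07,0.28],[-0.0182,-0.0072,-0.0012,1.68,-0.07,0.29],[-0.0182,-0.0072,-0.001,1.68,-0.07,0.28],[-0.0183,-0.0071,-0.0008,1.68,-0.07,0.29],[-0.0183,-0.007,-0.0005,1.68,-0.07,0.28],[-0.0183,-0.0069,-0.0004,1.68,-0.07,0.29],[-0.0184,-0.0068,-0.0001,1.68,-0.07,0.29]])

```text
time_s: 16.58
position: [0.5045, -0.1073, 0.1724]
ee_rot: [1.945, 2.268, 0.266]
force: [0.6, -0.5, -1.2]
width: 0.545
```

>>> apply_moves(targets=[[-0.0184,-0.0068,0.0002,1.68,-0.07,0.28],[-0.0184,-0.0067,0.0003,1.68,-0.07,0.29],[-0.0184,-0.0065,0.0006,1.68,-0.07,0.28],[-0.0185,-0.0064,0.0007,1.68,-0.07,0.29],[-0.0185,-0.0064,0.001,1.68,-0.07,0.28],[-0.0185,-0.0062,0.0012,1.68,-0.07,0.29],[-0.0186,-0.006,0.0014,1.68,-0.07,0.28],[-0.0186,-0.006,0.0016,1.68,-0.07,0.29],[0,0,0,0,0,0],[0,0,0,0,0,0]])

```text
time_s: 17.42
position: [0.4759, -0.2599, 0.1581]
ee_rot: [-2.089, -2.338, 0.003]
force: [0.2, 0.8, -0.4]
width: 0.55
```

Run:
```python
from ov import *
p,R0,s=cur(); print(s['time_s'],p,s['force'],s['width'],(p-PLATE)@RP)
im2,_=camera("side"); im2=im2[:,:,::-1].copy(); cv2.imwrite("pics/s8.png",im2)
Rb,o=held([.0005,-.0003,-.0068]); b=np.array([.0025,0,0])
ov(im2,"side",312,180,75,90,[(.020,Rb,o+b,(0,0,255)),(.028,RP,PLATE+b,(255,0,0))],"pics/ov8.png",6)
rows(PLATE+RP@np.array([-.0004,.0003,.028+.0068+.010]),toolR(RP),9)
```

```text
17.4167 [ 0.47590398 -0.25988269  0.15809431] [ 0.2293121   0.79033091 -0.38464094] 0.5499438014833502 [-5.90228747e-04  8.46736137e-05  1.46094312e-01]
dist mm 101.3755889791563 ang 0.3843495127219942 per row mm,deg 11.263954331017366 0.04270550141355491
[-0.0001, 0.0001, 0.0113, -0.04, -0.02, 0.0]
[-0.0001, 0.0001, 0.0112, -0.03, -0.02, -0.01]
[-0.0001, 0.0001, 0.0113, -0.04, -0.03, 0.0]
[-0.0001, 0.0, 0.0113, -0.04, -0.02, 0.0]
[-0.0001, 0.0001, 0.0112, -0.03, -0.02, -0.01]
[-0.0001, 0.0001, 0.0113, -0.04, -0.02, 0.0]
[0.0, 0.0, 0.0112, -0.04, -0.02, 0.0]
[-0.0001, 0.0001, 0.0113, -0.03, -0.03, -0.01]
[-0.0001, 0.0, 0.0113, -0.04, -0.02, 0.0]
```

View pics/ov8.png

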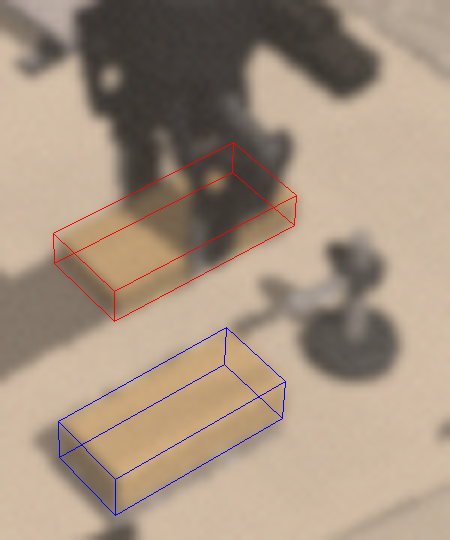

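The held board matches its overlay. Lowering to about 10 mm above the first board.

>>> apply_moves(targets=[[-0.0001,0.0001,0.01,-0.03,-0.02,0],[-0.0001,0.0001,0.013,-0.03,-0.02,0],[-0.0001,0.0001,0.014,-0.03,-0.02,0],[-0.0001,0.0001,0.014,-0.03,-0.02,0],[-0.0001,0,0.014,-0.03,-0.02,0],[-0.0001,0,0.013,-0.03,-0.02,0],[-0.0001,0,0.011,-0.03,-0.02,0],[0,0,0.008,-0.03,-0.02,0],[0,0,0.004,-0.03,-0.02,0],[0,0,0,0,0,0]])

```text
time_s: 18.3
position: [0.4757, -0.2595, 0.0572]
ee_rot: [-2.091, -2.344, 0.002]
force: [0.4, 0.3, -0.7]
width: 0.545
```

Run:
```python
from ov import *
p,R0,s=cur(); print(s['time_s'],p,s['force'],s['width'],(p-PLATE)@RP)
im2,_=camera("side"); im2=im2[:,:,::-1].copy(); cv2.imwrite("pics/s9.png",im2)
Rb,o=held([.0005,-.0003,-.0068]); b=np.array([.0025,0,0])
ov(im2,"side",312,190,75,80,[(.020,Rb,o+b,(0,0,255)),(.028,RP,PLATE+b,(255,0,0))],"pics/ov9.png",7)
rows(PLATE+RP@np.array([-.0004,.0003,.028+.0068+.002]),toolR(RP),6)
```

```text
18.3 [ 0.47567573 -0.25948036  0.05722118] [ 0.42674679  0.30391511 -0.70677377] 0.5446381051542766 [-0.00077146  0.00051026  0.04522118]
dist mm 9.266650422208729 ang 0.07271523952706722 per row mm,deg 1.544441737034788 0.012119206587844537
[0.0001, 0.0, 0.0015, 0.0, 0.01, 0.01]
[0.0, -0.0001, 0.0016, 0.0, 0.01, 0.0]
[0.0001, 0.0, 0.0015, -0.01, 0.01, 0.01]
[0.0, 0.0, 0.0016, 0.0, 0.01, 0.0]
[0.0001, -0.0001, 0.0015, 0.0, 0.01, 0.01]
[0.0, 0.0, 0.0016, 0.0, 0.01, 0.01]
```

View pics/ov9.png

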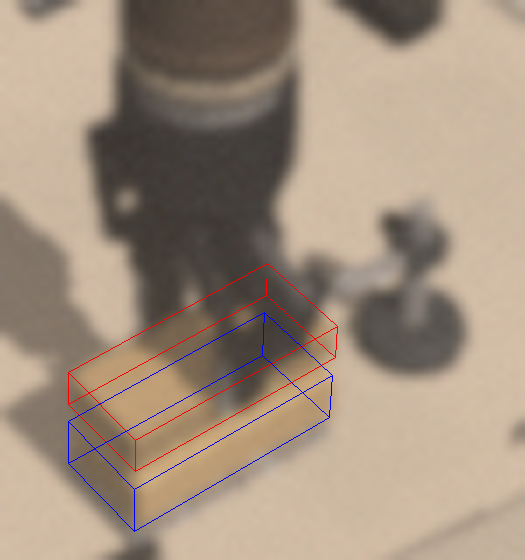

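>>> apply_moves(targets=[[0,0,0.002,0,0,0],[0,0,0.0015,0,0,0],[0,0,0.0015,0,0,0],[0,0,0.001,0,0,0],[0,0,0.001,0,0,0],[0,0,0.0005,0,0,0],[0,0,0,0,0,0],[0,0,0,0,0,0],[0,0,0,0,0,0],[0,0,0,0,0,0]])

```text
time_s: 19.18
position: [0.4765, -0.2603, 0.0509]
ee_rot: [2.091, 2.343, -0.001]
force: [0.1, 0.5, -1.2]
width: 0.543
```

Run:
```python
from ov import *
p,R0,s=cur(); print(s['time_s'],p,s['force'],s['width'],(p-PLATE)@RP)
```

```text
19.1833 [ 0.47649429 -0.26034103  0.05093716] [ 0.08860523  0.49178554 -1.1933199 ] 0.543298528141377 [-5.55990575e-05 -4.37544255e-04  3.89371585e-02]
```

>>> apply_moves(targets=[[0,0,0.001,0,0,0],[0,0,0.001,0,0,0],[0,0,0.0005,0,0,0],[0,0,0.0005,0,0,0],[0,0,0,0,0,0],[0,0,0,0,0,0],[0,0,0,0,0,0],[0,0,0,0,0,0],[0,0,0,0,0,0],[0,0,0,0,0,0]])

```text
time_s: 20.02
position: [0.4765, -0.2603, 0.0479]
ee_rot: [2.091, 2.343, -0.001]
force: [0.2, 0.3, -1.5]
width: 0.547
```

Run:
```python
from ov import *
p,R0,s=cur(); print(s['time_s'],p,s['force'],s['width'],(p-PLATE)@RP)
```

```text
20.0167 [ 0.47650173 -0.26034043  0.04793015] [ 0.16631265  0.29950964 -1.49824316] 0.5470497937613825 [-4.81430399e-05 -4.37795001e-04  3.59301460e-02]
```

>>> apply_moves(targets=[[0,0,0.0004,0,0,0],[0,0,0.0004,0,0,0],[0,0,0.0004,0,0,0],[0,0,0.0003,0,0,0],[0,0,0,0,0,0],[0,0,0,0,0,0],[0,0,0,0,0,0],[0,0,0,0,0,0],[0,0,0,0,0,0],[0,0,0,0,0,0]])

```text
time_s: 20.85
position: [0.4765, -0.2604, 0.0475]
ee_rot: [2.091, 2.343, -0.001]
force: [-3.3, 1.2, 6.5]
width: 0.547
```

Run:
```python
from ov import *
p,R0,s=cur(); print(s['time_s'],p,s['force'],s['width'],(p-PLATE)@RP)
```

```text
20.85 [ 0.47654611 -0.26041394  0.04751093] [-3.34172633  1.16833464  6.49090048] 0.5472348664305495 [-1.23702700e-05 -5.15858709e-04  3.55109308e-02]
```

In contact at about 8 N. Releasing and retreating.

>>> apply_moves(targets=[[0,0,0,0,0,0],[0,0,0,0,0,0],[0,0,0,0,0,0],[0,0,0,0,0,0],[0,0,0,0,0,0],[0,0,0,0,0,0],[0,0,-0.003,0,0,0],[0,0,-0.008,0,0,0],[0,0,-0.012,0,0,0],[0,0,-0.016,0,0,0]], jaw=0.8)

```text
time_s: 21.68
position: [0.4758, -0.2598, 0.0857]
ee_rot: [-2.091, -2.344, 0.002]
force: [1.2, 0.4, -0.2]
width: 0.906
```

>>> apply_moves(targets=[[0,0,-0.02,0,0,0],[0,0,-0.025,0,0,0],[0,0,-0.025,0,0,0],[0,0,-0.02,0,0,0],[0.02,0,0,0,0,0],[0.03,0,0,0,0,0],[0.035,0,0,0,0,0],[0.035,0,0,0,0,0],[0.035,0,0,0,0,0],[0.035,0,0,0,0,0]], jaw=1)

```text
time_s: 22.52
position: [0.4548, -0.0701, 0.1766]
ee_rot: [2.09, 2.341, 0.001]
force: [0.8, 0.0, 0.8]
width: 1.003
```

>>> apply_moves(targets=[[0.025,0.01,0,0,0,0],[0.025,0.01,0,0,0,0],[0.01,0,0,0,0,0],[0,0,0,0,0,0],[0,0,0,0,0,0],[0,0,0,0,0,0],[0,0,0,0,0,0],[0,0,0,0,0,0],[0,0,0,0,0,0],[0,0,0,0,0,0]])

```text
time_s: 23.35
position: [0.4678, -0.0102, 0.1749]
ee_rot: [2.092, 2.342, -0.002]
force: [0.2, 0.3, 0.2]
width: 1.002
```

Run:
```python
from ov import *
from pf import fitbox
p,R0,s=cur(); print(s['time_s'],p,s['force'])
im,d=camera("top"); im=im[:,:,::-1].copy(); im2,d2=camera("side"); im2=im2[:,:,::-1].copy(); cv2.imwrite("pics/t10.png",im);cv2.imwrite("pics/s10.png",im2)
print("pile as 48mm box",fitbox(im,"top",.048,.012,[.477,-.26,.113],135,72))
for n,dd in(("top",d),("side",d2)):
    W=cloud(camera_model(n),dd); l=(W-PLATE)@RP; m=(abs(l[...,0])<.045)&(abs(l[...,1])<.016)&(l[...,2]>.03)
    q=l[m]; A=np.c_[q[:,:2],np.ones(len(q))]; c,*_=np.linalg.lstsq(A,q[:,2],rcond=None); print(n,"top height above plate",c, m.sum())
ov(im,"top",370,165,50,70,[(.048,RP,PLATE,(0,0,255))],"pics/o10a.png",6)
ov(im2,"side",312,205,70,70,[(.048,RP,PLATE+[.0025,0,0],(0,0,255))],"pics/o10b.png",6)
cv2.imwrite("pics/o10.png",np.hstack([cv2.imread("pics/o10a.png"),cv2.imread("pics/o10b.png")]))
```

```text
23.35 [ 0.46780096 -0.01017343  0.17489456] [0.24949839 0.32307283 0.15183064]
pile as 48mm box (array([ 0.4782, -0.2606]), 6.55, np.float64(9.0))
top top height above plate [-0.00385965 -0.02256765  0.04838487] 299
side top height above plate [-0.00209665  0.0157316   0.04814113] 229
```

View pics/o10.png

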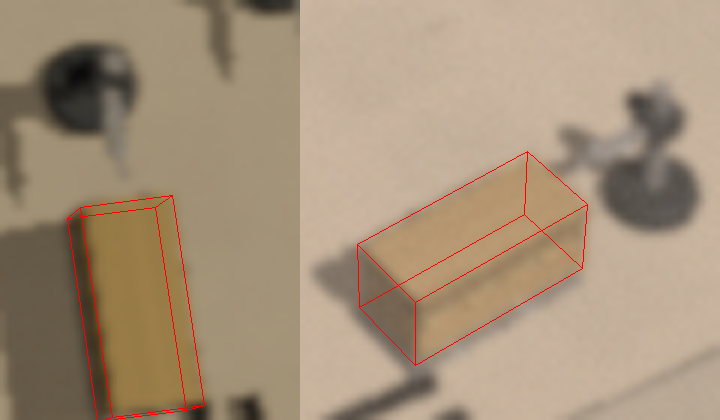

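View pics/t10.png

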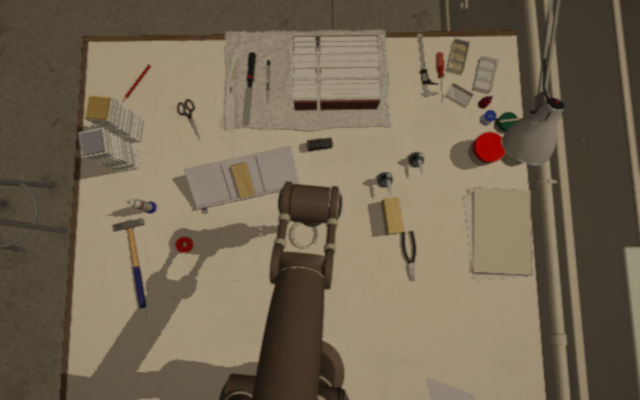

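The last pictures show the pile square on the plate with its top 48 mm above it. The thin board is still in the middle bay, the bystanders are unmoved, and the gripper is clear. Handing in.

```bash
python3 -c "
from bench import *
print(observe()['time_s'], job_done())"
```

```text
the job is handed in; nothing more can be done
23.45 None
```

I built the pile and handed it in at 23.5 s of the 56 s limit; no verdict came back.

The gauge at the plate's end is the tall one: its pointer measured about 61 mm above the bench, so the pile needed to be 48 mm. I laid the thick board (28 mm, left bay) flat on the plate and the mid board (20 mm, right bay) on top, letting go of each. The thin board stayed in the middle bay.

**Last checks**
- **Height:** the depth fits put the pile's top 48.4 mm (top camera) and 48.1 mm (side camera) above the plate. The target was 48 mm.
- **Alignment:** the pile's yaw is 6.55°, the same as the plate's. Its centre reads about 2 mm toward the gauge, roughly the accuracy of the camera calibration, and I left it there.
- **Surroundings:** in the last top picture the tape roll, clip holder, pliers and both gauges looked unmoved. The gripper was open and clear of everything.
- **Forces:** the highest force I read after any move was about 8 N.

**Checks that disagreed**
- **Side camera on plate and boards:** it put the plate and boards 2–3 mm further in x than the top camera. I used the top-camera values.
- **Side camera on the first board:** its outline fit after placing gave 11.8° of yaw with a very poor match, so I discarded it.

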